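# Clear the tray and sieve the caps

## Task

Clear the tray first: stack every carton that lies in it, and any other lying loose on the trolley, squarely on the carton that is stuck down beside the tray, in one straight column. Then hold the sieve level, low over the empty tray, and shake it side to side until every small cap has dropped into the tray while the large caps stay in the sieve (do not pick caps out of the sieve with the fingers, and do not tip it), and set the sieve with the large caps back flat in the middle of its mat. Leave the column straight and do not knock the jar away.

Things in the scene. Friction and masses are not known exactly. Their poses are not given: they have to be found in the camera images.
- tray: low metal tray standing loose on the trolley, 0.8 kg; outside 190 mm (its x) by 300 mm (its y), rim 22 mm high, floor and walls 4 mm thick; origin at the centre of its underside, z up
- first_carton: the carton at the bottom of the column: looks like the others, 90 x 50 x 50 mm, but is stuck to the trolley and does not move; stands left or right of the tray; origin at its centre (25 mm up), x along its length
- mat: black rubber mat 190 x 190 mm, 6 mm thick, fixed, on the other side of the tray; origin at the centre of its underside, z up
- sieve: white rectangular sieve with an overhead steel handle, about 0.35 kg, resting on the mat; outside 148 mm (its x) by 158 mm (its y), walls 36 mm high, floor 4 mm thick; origin at the centre of its underside, z up. Shaking it along its y carries the small caps off the floor bars into the slots
- sieve_floor (a point): centre of the sieve floor's upper face (4 mm above the sieve's origin; sieve's axes). The floor has three open slots 30 mm wide running along x, centred at y = -52, 0 and +52 mm, between two solid bars 22 mm wide centred at y = -26 and +26 mm and an 8 mm ledge along each side wall
- sieve_grip (a point): centre of the sieve's handle, 100 mm above the sieve's origin (sieve's axes). The handle is a straight level bar along the sieve's x, over its middle, 14 mm wide (y), 18 mm tall, 150 mm long, on a post at each end; grip it from above with the fingers closing along the sieve's y
- jar: bystander: white jar with a metal lid, 72 mm across, 85 mm high, loose, beyond the work; origin at the centre of its underside
- carton0: closed paper carton 90 x 50 x 50 mm (x, y, z), about 90 g; origin at its centre, x along its length. Its four long faces are alike, so it may lie on any of them. Three or four of carton0..3 are present; carton0..2 start lying in the tray, lengths roughly along tray x, carton3 on the trolley about 120 mm from the first carton, towards the robot.
- carton1: closed paper carton 90 x 50 x 50 mm (x, y, z), about 90 g; origin at its centre, x along its length. Its four long faces are alike, so it may lie on any of them. Three or four of carton0..3 are present; carton0..2 start lying in the tray, lengths roughly along tray x, carton3 on the trolley about 120 mm from the first carton, towards the robot.
- carton2: closed paper carton 90 x 50 x 50 mm (x, y, z), about 90 g; origin at its centre, x along its length. Its four long faces are alike, so it may lie on any of them. Three or four of carton0..3 are present; carton0..2 start lying in the tray, lengths roughly along tray x, carton3 on the trolley about 120 mm from the first carton, towards the robot.
- carton3: closed paper carton 90 x 50 x 50 mm (x, y, z), about 90 g; origin at its centre, x along its length. Its four long faces are alike, so it may lie on any of them. Three or four of carton0..3 are present; carton0..2 start lying in the tray, lengths roughly along tray x, carton3 on the trolley about 120 mm from the first carton, towards the robot.
- small0: small smooth plastic tube cap, a cylinder 20 mm across and 14 mm high, 12 g; origin at its centre, z along its axis. Four to six of small0..5 are present, each starting upright on one of the two broad bars of the sieve. Slippery (friction about 0.3): it slides only if the sieve is jerked at more than about 0.3 g (some 3 m/s2), and 12 mm of sliding takes it over a slot.
- small1: small smooth plastic tube cap, a cylinder 20 mm across and 14 mm high, 12 g; origin at its centre, z along its axis. Four to six of small0..5 are present, each starting upright on one of the two broad bars of the sieve. Slippery (friction about 0.3): it slides only if the sieve is jerked at more than about 0.3 g (some 3 m/s2), and 12 mm of sliding takes it over a slot.
- small2: small smooth plastic tube cap, a cylinder 20 mm across and 14 mm high, 12 g; origin at its centre, z along its axis. Four to six of small0..5 are present, each starting upright on one of the two broad bars of the sieve. Slippery (friction about 0.3): it slides only if the sieve is jerked at more than about 0.3 g (some 3 m/s2), and 12 mm of sliding takes it over a slot.
- small3: small smooth plastic tube cap, a cylinder 20 mm across and 14 mm high, 12 g; origin at its centre, z along its axis. Four to six of small0..5 are present, each starting upright on one of the two broad bars of the sieve. Slippery (friction about 0.3): it slides only if the sieve is jerked at more than about 0.3 g (some 3 m/s2), and 12 mm of sliding takes it over a slot.
- small4: small smooth plastic tube cap, a cylinder 20 mm across and 14 mm high, 12 g; origin at its centre, z along its axis. Four to six of small0..5 are present, each starting upright on one of the two broad bars of the sieve. Slippery (friction about 0.3): it slides only if the sieve is jerked at more than about 0.3 g (some 3 m/s2), and 12 mm of sliding takes it over a slot.
- small5: small smooth plastic tube cap, a cylinder 20 mm across and 14 mm high, 12 g; origin at its centre, z along its axis. Four to six of small0..5 are present, each starting upright on one of the two broad bars of the sieve. Slippery (friction about 0.3): it slides only if the sieve is jerked at more than about 0.3 g (some 3 m/s2), and 12 mm of sliding takes it over a slot.
- large0: large smooth plastic bottle cap, a cylinder 42 mm across and 36 mm high, 30 g, too big for the slots; origin at its centre, z along its axis. Starts upright in the sieve.
- large1: large smooth plastic bottle cap, a cylinder 42 mm across and 36 mm high, 30 g, too big for the slots; origin at its centre, z along its axis. Starts upright in the sieve.

How it is judged:
By the outcome, as a careful person would: the job done as asked, in the order asked, and still so for the second after the job is handed in, with the robot touching nothing.
Of carton0, carton1, carton2, carton3 only 3 to 4 are there at a start; the rules pass over those that are not, and their reading is None.
Of small0, small1, small2, small3, small4, small5 only 4 to 6 are there at a start; the rules pass over those that are not, and their reading is None.
At some moment in a run one of tray may be knocked a few centimetres aside while the robot is not near it.
It also fails if it takes over 192 s, if anything falls off the work surface, if the arm or the gripper's body presses on something with over 40 N, if the wrist force passes 120 N, or if a joint passes its speed limit or range.

## Robot

A 6-joint arm with a two-finger parallel gripper is mounted at the origin on the work surface. World frame = base frame: x ahead of the robot, y to its left, z up, the work surface at z = 0. Lengths are in m, angles in rad, forces in N, time in s.
With the tool pointing down it reaches from about 0.325 to 0.775 m from the base axis. Payload 5.5 kg.
Tool frame: the origin (TCP) lies between the finger pads; the fingertips stand 25 mm ahead of it and the grasp point (between the pads) lies 6 mm ahead of it; z points along the fingers, y is the direction in which the jaws open and shut (so a half turn about z gives the same grasp; the last joint's range is limited). The gripper opens to 85 mm and grips with 20 to 120 N. Pads are 22 mm wide; open, the fingers measure 114 mm over their backs; the gripper's body (76 mm by 85 mm) begins 54 mm behind the grasp point. The pads swing forward as they close: fully open they stand 13 mm farther back than shut.
Start: joints at [1.221, 0.091, 1.231, -0, 1.82, -0.057], TCP at [0.173, 0.574, 0.256] pointing down, gripper open.
Joint ranges: [-2.87, 2.87], [-0.86, 2.18], [0.17, 2.46], [-1.51, 4.65], [0.06, 2.69], [-2.65, 2.65]. Speed limits (rad/s): [2.57, 2.57, 3.01, 3.14, 3.14, 3.14].

## Interface

Orientations are given as a 3x3 rotation matrix whose columns are the frame's x, y, z axes.
In Python, from plant import monitor, cams, ticket gives the robot as it stands. The module is installed in compiled form; this text tells all that it offers.
- The arm moves only by the tool step_arm, never from a script. Its argument "deltas" is one flat list of numbers, 7 for each row, row after row: the shift along the world's x, y, z in cm, then the turn, a rotation vector about the world's x, y, z in degrees, then the gripper command: -1 is fully open, 1 is shut, values between are in proportion. A call has 1 to 12 rows; each row shifts and turns the commanded pose from where the row before left it; what a row does not reach is not made up. A row lasts 1/12 s, in which the tool goes at most 41.7 mm and 7.16 degrees, less where a joint would pass 70% of its speed; a pose out of reach is approached as far as the arm can. A call with a gripper value outside its range is refused whole. The fingers move at their own pace and stop on an object; "force" is the grip in N (left out, the last holds). Time passes only in rows, so rows that do not move let the fingers close. It gives the time, the measured TCP pose, the force and the opening at its end, in the units of the state.
- monitor.get_state(): the state, without advancing time (a new reading comes with each control period).
- cams.grab_frame(name): name is "side" or "top" or "wrist"; returns a dict with "pixels" (480x640x3 uint8, blue, green, red), "z_map" (480x640 float32, m along the optical axis (not along the pixel's ray), 0 where there is no reading), "fx", "fy", "cx", "cy" (pixels), "camera_from_world" (4x4, takes a point from world to camera coordinates). Camera axes: x right, y up, looking along -z (the intrinsics and any distortion apply to the point x, -y, -z); pixel columns grow to the right and rows downward; lengths in m; the calibration is good to about 2 mm. A picture is of the moment at which its call begins.
- ticket.close_job(): hands the job in, once; it reports no verdict.
The state is a dict: "t": time; "joint_positions": joint angles; "joint_velocities": joint speeds; "effort": joint torques, N m; "position": TCP position; "tcp_rot": TCP orientation; "force": force on the tool from outside, world axes, zero at the start; "wrist_torque": the same for the moment, N m; "grip_width": finger opening in m.
Only numpy, scipy, OpenCV 4.12 (cv2) and the standard library are available. Lean on these libraries where they do the work, as an engineer would, in place of code of your own. Each camera call takes 0.05 s, during which the arm holds its last target.

## Working session

There is one attempt and no reset: what is moved stays moved. The work goes in short steps, Python scripts to look and compute and a tool call to move; the robot and the scene stay as the last step left them, time stands still between calls to the robot, and variables do not carry over. Pictures are saved under pics/ and viewed, and the job is handed in when it is done.

Besides the shell and the picture viewer there is one more tool, called after "Emit:" as name(argument=value, ...), one argument or row to a line, values as JSON. step_arm: Moves the arm, as the interface text tells. Its arguments: {"type":"object","properties":{"deltas":{"type":"array"},"force":{"type":"number"}},"required":["deltas"]}

```bash
mkdir -p pics
cat > h.py <<'E'
import numpy as np, cv2
from plant import monitor, cams, ticket
def grab(n,save=None):
    f=cams.grab_frame(n)
    if save: cv2.imwrite('pics/'+save,f['pixels'])
    return f
def cloud(f):
    z=f['z_map'];h,w=z.shape
    u,v=np.meshgrid(np.arange(w),np.arange(h))
    X=(u-f['cx'])/f['fx']*z;Y=-(v-f['cy'])/f['fy']*z
    P=np.stack([X,Y,-z,np.ones_like(z)],-1)
    return (P@np.linalg.inv(f['camera_from_world']).T)[...,:3]
def proj(f,p):
    q=f['camera_from_world']@np.append(p,1);return f['cx']+f['fx']*q[0]/-q[2],f['cy']+f['fy']*-q[1]/-q[2]
E
python3 - <<'E'
from h import *
print(monitor.get_state())
for n in ['top','side','wrist']:
    f=grab(n,n+'0.png'); print(n,f['fx'],f['fy'],f['cx'],f['cy'],[k for k in f]); print(np.linalg.inv(f['camera_from_world']).round(3))
E
```

```text
{'t': 0.0, 'joint_positions': array([ 1.22129010e+00,  9.18449130e-02,  1.23190827e+00,  4.73227098e-06,
        1.81979292e+00, -5.67254580e-02]), 'joint_velocities': array([-0.00051495,  0.00143194,  0.00069969, -0.00015883, -0.00077536,
       -0.00044345]), 'effort': array([-2.61013643e-03, -4.58735633e+01, -4.18016052e+01, -2.98123668e-04,
        1.20674365e-02, -2.41879741e-05]), 'position': array([0.17310233, 0.57423731, 0.25514653]), 'tcp_rot': array([[-9.57445300e-01,  2.88614006e-01, -6.73233876e-04],
       [ 2.88614768e-01,  9.57443551e-01, -1.83377012e-03],
       [ 1.15331692e-04, -1.95003982e-03, -9.99998092e-01]]), 'force': array([0.00821113, 0.71550346, 0.55948542]), 'wrist_torque': array([ 0.0061652 , -0.03352329, -0.0116518 ]), 'grip_width': 0.08556775915721873}
top 472.22365536345234 472.22365536345234 328.8483265580517 234.44858078312348 ['pixels', 'z_map', 'fx', 'fy', 'cx', 'cy', 'camera_from_world']
[[ 0.018  0.989 -0.144  0.405]
 [-0.999  0.022  0.027  0.016]
 [ 0.03   0.143  0.989  1.119]
 [ 0.     0.     0.     1.   ]]
side 597.3262751023466 597.3262751023466 313.4038825110151 241.3356491109323 ['pixels', 'z_map', 'fx', 'fy', 'cx', 'cy', 'camera_from_world']
[[ 0.993  0.08  -0.09   0.444]
 [-0.12   0.603 -0.789 -1.084]
 [-0.009  0.794  0.608  0.928]
 [ 0.     0.     0.     1.   ]]
wrist 417.53571476674193 417.53571476674193 316.5234409393877 234.41177485090054 ['pixels', 'z_map', 'fx', 'fy', 'cx', 'cy', 'camera_from_world']
[[ 0.29  -0.923 -0.254  0.108]
 [ 0.957  0.279  0.079  0.594]
 [-0.002 -0.266  0.964  0.373]
 [ 0.     0.     0.     1.   ]]
```

View pics/top0.png

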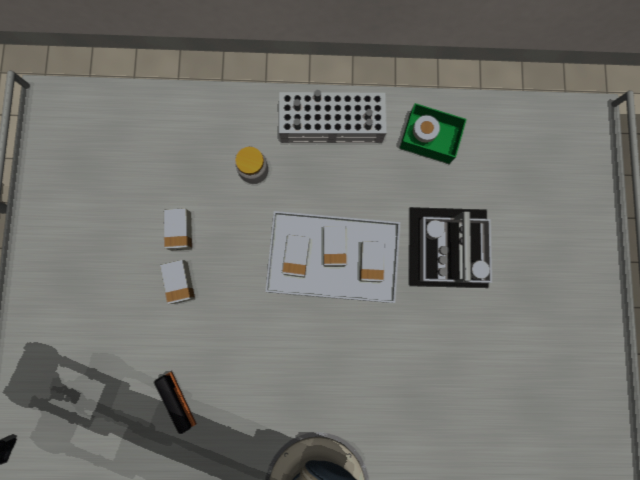

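View pics/side0.png

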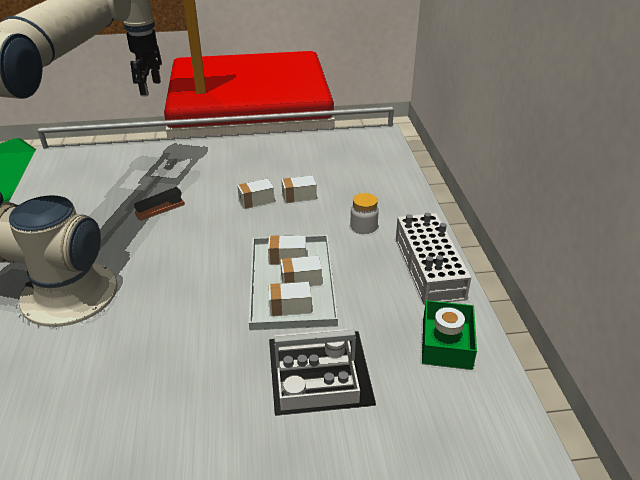

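View pics/wrist0.png

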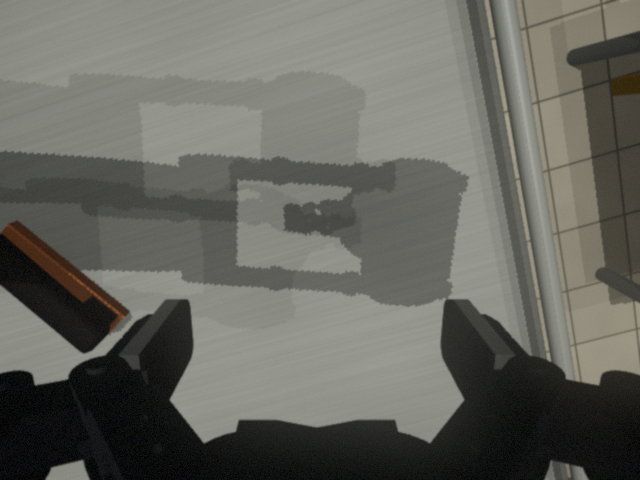

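The top view shows the first carton at (177,228), with carton3 below it at (176,281). Three cartons lie in the tray around (333,256). The sieve is on its mat at (450,248) and the jar is at (250,163). Next I measure them by height masks.

Run:
```python
from h import *
f=grab('top');P=cloud(f)
for (x,y) in [(100,200),(230,330),(550,300)]: print('table z',P[y,x].round(4))
def rect(mask,lab):
    n,L,S,C=cv2.connectedComponentsWithStats(mask.astype(np.uint8))
    for i in range(1,n):
        if S[i,4]<150: continue
        p=P[L==i]; 
        r=cv2.minAreaRect((p[:,:2]*1000).astype(np.float32))
        print(lab,'px',C[i].round(0),'n',S[i,4],'z',np.median(p[:,2]).round(4),'rect',np.round(r[0],1),np.round(r[1],1),round(r[2],1),'mean',(p[:,:2].mean(0)*1000).round(1))
Z=P[...,2]; R=np.zeros_like(Z,bool);R[80:310,100:520]=1
rect(R&(Z>0.044)&(Z<0.06),'carton')
rect(R&(Z>0.016)&(Z<0.027),'rim')
rect(R&(Z>0.095)&(Z<0.115),'handle')
rect(R&(Z>0.07)&(Z<0.095),'jar')
rect(R&(Z>0.03)&(Z<0.044),'sievewall')
hsv=cv2.cvtColor(f['pixels'],cv2.COLOR_BGR2HSV)
M=R&(hsv[...,2]<40);rect(M,'black')
# tray by bright
```

```text
table z [ 0.6385  0.5328 -0.001 ]
table z [ 0.339   0.2103 -0.0045]
table z [ 0.4219 -0.5444  0.0008]
carton px [435. 130.] n 457 z 0.0531 rect [ 816.5 -259.3] [130.8 103.6] 73.8 mean [ 816.5 -261.7]
carton px [426. 128.] n 508 z 0.0544 rect [ 821.2 -239.6] [57.9 59.8] 86.2 mean [ 820.4 -239.1]
carton px [175. 228.] n 890 z 0.0496 rect [567.5 336.2] [90.6 51.5] 4.1 mean [566.6 336.2]
carton px [435. 229.] n 187 z 0.0461 rect [ 580.1 -259.1] [37.4 40.6] 44.2 mean [ 580.1 -259.2]
carton px [334. 246.] n 875 z 0.0535 rect [535.3 -27.2] [90.1 48.4] 1.1 mean [534.7 -26.9]
carton px [295. 255.] n 884 z 0.0535 rect [511.4  61.2] [50.4 90.4] 83.9 mean [510.5  61.2]
carton px [372. 261.] n 892 z 0.0535 rect [ 502.1 -113.2] [50.3 90.6] 89.0 mean [ 501.2 -112.9]
carton px [174. 282.] n 933 z 0.0497 rect [446.6 330.2] [90.  51.4] 14.4 mean [446.2 329.4]
carton px [480. 269.] n 198 z 0.0459 rect [ 488.7 -362.1] [37.6 40.6] 8.2 mean [ 489.3 -362.3]
rim px [333. 255.] n 808 z 0.0213 rect [514.  -25.5] [300.4 190.6] 86.2 mean [517.2 -26. ]
handle px [465. 246.] n 419 z 0.1123 rect [ 533.5 -310.3] [ 
[... 205 characters left out ...]
ean [800.4 -22.7]
sievewall px [430. 245.] n 344 z 0.0403 rect [ 533.6 -270.4] [ 79.4 150.8] 89.7 mean [ 544.  -248.8]
sievewall px [486. 250.] n 273 z 0.04 rect [ 533.3 -364.3] [ 52.9 147.7] 89.5 mean [ 535.3 -380. ]
black px [443. 120.] n 413 z 0.0325 rect [ 622.2 -165. ] [131.9 549.4] 63.7 mean [ 847.5 -284.1]
black px [426. 152.] n 339 z 0.0288 rect [ 617.8 -102.6] [115.2 473. ] 47.2 mean [ 768.  -243.3]
black px [438. 245.] n 2178 z 0.0055 rect [ 531.1 -187.1] [204.  432.1] 6.5 mean [ 546.9 -276.1]
black px [475. 242.] n 343 z 0.0054 rect [ 470.9 -198.9] [ 84.5 441.2] 27.9 mean [ 556.8 -363.9]
black px [432. 258.] n 399 z 0.0056 rect [ 516.8 -261.1] [24.7 93.2] 89.6 mean [ 515.5 -260.7]
```

Run:
```python
from h import *
f=grab('top'); im=f['pixels'][150:310,130:520]; cv2.imwrite('pics/topz.png',cv2.resize(im,None,fx=2,fy=2,interpolation=cv2.INTER_CUBIC))
```

```text
(no output)
```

View pics/topz.png

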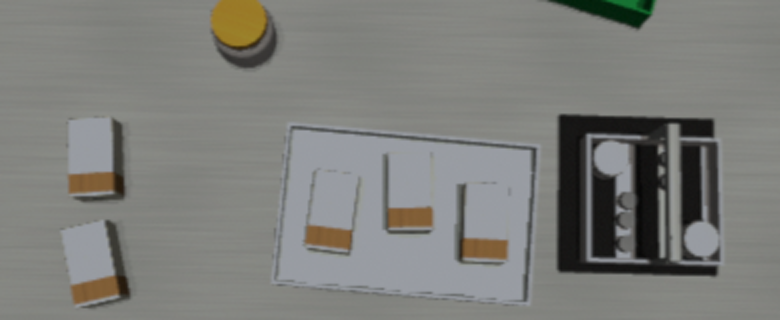

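Emit:
step_arm(
  deltas=[2.28, -2.03, -1.12, 0, 0, 2.6, -0.6, 2.28, -2.03, -1.12, 0, 0, 2.6, -0.6, 2.28, -2.03, -1.12, 0, 0, 2.6, -0.6, 2.28, -2.03, -1.12, 0, 0, 2.6, -0.6, 2.28, -2.03, -1.12, 0, 0, 2.6, -0.6, 2.28, -2.03, -1.12, 0, 0, 2.6, -0.6, 2.28, -2.03, -1.12, 0, 0, 2.6, -0.6, 2.28, -2.03, -1.12, 0, 0, 2.6, -0.6, 2.28, -2.03, -1.12, 0, 0, 2.6, -0.6, 2.28, -2.03, -1.12, 0, 0, 2.6, -0.6, 2.28, -2.03, -1.12, 0, 0, 2.6, -0.6, 2.28, -2.03, -1.12, 0, 0, 2.6, -0.6],
  force=30,
)

```text
t: 1.25
position: [0.4477, 0.3297, 0.1214]
tcp_rot: [[-0.968, -0.251, 0.0], [-0.251, 0.968, 0.0], [-0.0, 0.0, -1.0]]
force: [0.2, -0.0, -0.3]
grip_width: 0.0683
```

Emit:
step_arm(
  deltas=[-0.1, 0, -2.8, 0, 0, 0, -0.6, 0, 0, -2.8, 0, 0, 0, -0.6, 0, 0, -2.0, 0, 0, 0, -0.6, 0, 0, -0.9, 0, 0, 0, -0.6, 0, 0, 0, 0, 0, 0, -0.6, 0, 0, 0, 0, 0, 0, 0.2, 0, 0, 0, 0, 0, 0, 0.2, 0, 0, 0, 0, 0, 0, 0.2, 0, 0, 0, 0, 0, 0, 0.2, 0, 0, 0, 0, 0, 0, 0.2, 0, 0, 0, 0, 0, 0, 0.2],
  force=30,
)

```text
t: 2.17
position: [0.4465, 0.3315, 0.0386]
tcp_rot: [[-0.968, -0.249, 0.002], [-0.249, 0.968, 0.002], [-0.003, 0.001, -1.0]]
force: [-0.4, -0.3, 5.4]
grip_width: 0.0499
```

Emit:
step_arm(
  deltas=[0, 0, 1.5, 0, 0, 0, 0.2, 0, 0, 2.5, 0, 0, 0, 0.2, 0, 0, 2.5, 0, 0, 0, 0.2, 0, 0, 2.5, 0, 0, 0, 0.2, 2.0, 0.1, 0.5, 0, 0, -2.0, 0.2, 2.5, 0.1, 0, 0, 0, -2.0, 0.2, 2.5, 0.1, 0, 0, 0, -2.0, 0.2, 2.5, 0.1, 0, 0, 0, -2.0, 0.2, 1.6, 0.05, 0, 0, 0, -1.6, 0.2, 1.0, 0, 0, 0, 0, -0.7, 0.2, 0, 0, 0, 0, 0, 0, 0.2, 0, 0, 0, 0, 0, 0, 0.2],
)

```text
t: 3.17
position: [0.5666, 0.3351, 0.1311]
tcp_rot: [[-0.997, -0.072, -0.001], [-0.072, 0.997, -0.001], [0.001, -0.0, -1.0]]
force: [-0.7, -0.1, -0.3]
grip_width: 0.0494
```

Run:
```python
from h import *
f=grab('side','s1.png');im=f['pixels'][90:230,200:380];cv2.imwrite('pics/s1.png',cv2.resize(im,None,fx=4,fy=4))
print(monitor.get_state()['position'])
```

```text
[0.5662174  0.33535117 0.13139013]
```

View pics/s1.png

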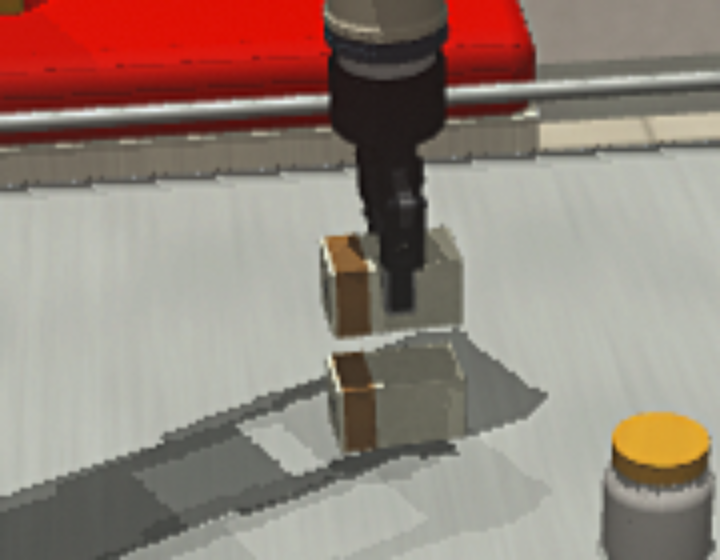

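The held carton (320–465, 235–335 in the crop) hangs level over the first carton. I'll measure the end faces of both in the side view.

```bash
cat >> h.py <<'E'
def column(f=None,x0=.50,x1=.63,y0=.29,y1=.38,zs=()):
    f=f or grab('side');P=cloud(f);X,Y,Z=P[...,0],P[...,1],P[...,2]
    for a,b in zs:
        m=(X>x0)&(X<x1)&(Y>y0)&(Y<y1-0.045)&(Z>a)&(Z<b)&(f['z_map']>0)
        p=P[m]*1000; 
        if len(p)<20: print(a,b,'few');continue
        k=(p[:,1]<np.percentile(p[:,1],90))
        p=p[k]; c=np.polyfit(p[:,0],p[:,1],1)
        print('z',a,b,'n',len(p),'x',np.percentile(p[:,0],[1,99]).round(1),'y@566',(np.polyval(c,566)).round(1),'yaw',np.degrees(np.arctan(c[0])).round(1))
E
python3 - <<'E'
from h import *
f=grab('side')
column(f,zs=[(.008,.042),(.100,.125)])
E
```

```text
z 0.008 0.042 n 318 x [522.4 609.4] y@566 309.5 yaw 4.2
z 0.1 0.125 n 239 x [520.4 609.9] y@566 308.4 yaw 3.2
```

Emit:
step_arm(
  deltas=[0.07, 0.1, -1.5, 0, 0, 0, 0.2, 0, 0, -1.5, 0, 0, 0, 0.2, 0, 0, -0.8, 0, 0, 0, 0.2, 0, 0, -0.4, 0, 0, 0, 0.2, 0, 0, 0, 0, 0, 0, 0.2, 0, 0, 0, 0, 0, 0, 0.2],
)

```text
t: 3.77
position: [0.5673, 0.3366, 0.0905]
tcp_rot: [[-0.997, -0.072, 0.001], [-0.072, 0.997, 0.0], [-0.001, 0.0, -1.0]]
force: [-0.2, 0.4, -0.7]
grip_width: 0.0495
```

Emit:
step_arm(
  deltas=[0, 0, -0.1, 0, 0, 0, 0.2, 0, 0, -0.1, 0, 0, 0, 0.2, 0, 0, 0, 0, 0, 0, 0.2],
)

```text
t: 4.02
position: [0.5678, 0.3366, 0.0887]
tcp_rot: [[-0.997, -0.072, 0.001], [-0.072, 0.997, 0.001], [-0.001, 0.001, -1.0]]
force: [0.6, 1.3, 0.8]
grip_width: 0.0494
```

Emit:
step_arm(
  deltas=[0, 0, 0, 0, 0, 0, -0.3, 0, 0, 0, 0, 0, 0, -0.6, 0, 0, 0, 0, 0, 0, -0.6, 0, 0, 0.5, 0, 0, 0, -0.6, 0, 0, 2.5, 0, 0, 0, -0.6, 0, 0, 3.0, 0, 0, 0, -0.6, 0, 0, 2.5, 0, 0, 0, -0.6, 0, -3.0, 0.5, 0, 0, -1.5, -0.6, 0, -3.5, 0, 0, 0, -2, -0.6, 0, -3.5, 0, 0, 0, -2, -0.6, 0, 0, 0, 0, 0, 0, -0.6],
)

```text
t: 4.93
position: [0.5681, 0.2312, 0.179]
tcp_rot: [[-1.0, 0.03, 0.001], [0.03, 1.0, -0.003], [-0.001, -0.003, -1.0]]
force: [-1.0, -0.3, -1.4]
grip_width: 0.0685
```

```bash
cat >> h.py <<'E'
def cartons(x0=.4,x1=.64,y0=-.2,y1=.4,za=.044,zb=.3):
    f=grab('top');P=cloud(f);Z=P[...,2]
    def go(m,lab,mn):
        n,L,S,C=cv2.connectedComponentsWithStats(m.astype(np.uint8))
        for i in range(1,n):
            if S[i,4]<mn: continue
            p=P[L==i]*1000;p=p[p[:,2]>np.median(p[:,2])-8];r=cv2.minAreaRect(p[:,:2].astype(np.float32))
            a=r[2] if r[1][0]>r[1][1] else r[2]-90
            print(lab,'c',np.round(r[0],1),'size',np.round(r[1],1),'yaw',round(a,1),'z',np.median(p[:,2]).round(1))
    B=(P[...,0]>x0)&(P[...,0]<x1)&(P[...,1]>y0)&(P[...,1]<y1)
    go(B&(Z>za)&(Z<zb),'carton',300)
    go(B&(Z>.016)&(Z<.027)&(P[...,1]<.2),'rim',200)
E
python3 - <<'E'
from h import *
s=monitor.get_state();print(s['position'],s['tcp_rot'].round(3))
column(zs=[(.008,.042),(.058,.092)])
cartons()
E
```

```text
[0.56812437 0.2312037  0.17903093] [[-1.     0.03   0.001]
 [ 0.03   1.    -0.003]
 [-0.001 -0.003 -1.   ]]
z 0.008 0.042 n 315 x [522.2 609.1] y@566 309.6 yaw 3.9
z 0.058 0.092 n 311 x [521.9 609.9] y@566 311.3 yaw 3.3
carton c [572. 186.] size [40.7 33.6] yaw 85.0 z 265.3
carton c [534.4 302.2] size [158.3  64.9] yaw 68.7 z 99.8
carton c [535.4 -27.1] size [90.1 48.3] yaw 1.1 z 53.6
carton c [511.3  61.2] size [50.2 90.1] yaw -6.4 z 53.6
carton c [ 502.1 -113.6] size [51.  90.4] yaw -1.5 z 53.5
rim c [514.  -25.4] size [300.3 190.7] yaw 86.2 z 21.4
```

Emit:
step_arm(
  deltas=[-1.1, -3.4, -1.5, 0, 0, -1, -0.6, -1.1, -3.4, -1.5, 0, 0, -1, -0.6, -1.1, -3.4, -1.5, 0, 0, -1, -0.6, -1.2, -3.4, -1.5, 0, 0, -1, -0.6, -1.2, -3.4, -1.5, 0, 0, -0.7, -0.6, 0, 0, -0.4, 0, 0, 0, -0.6, 0, 0, 0, 0, 0, 0, -0.6, 0, 0, 0, 0, 0, 0, -0.6],
)

```text
t: 5.7
position: [0.5109, 0.0674, 0.0993]
tcp_rot: [[-0.994, 0.105, 0.0], [0.105, 0.994, 0.001], [-0.0, 0.001, -1.0]]
force: [0.9, -0.6, 0.2]
grip_width: 0.0682
```

Run:
```python
from h import *
s=monitor.get_state();print(s['position'],s['tcp_rot'].round(3))
grab('wrist','w1.png')
```

```text
[0.51087776 0.06741808 0.09926327] [[-0.994  0.105  0.   ]
 [ 0.105  0.994  0.001]
 [-0.     0.001 -1.   ]]
```

View pics/w1.png

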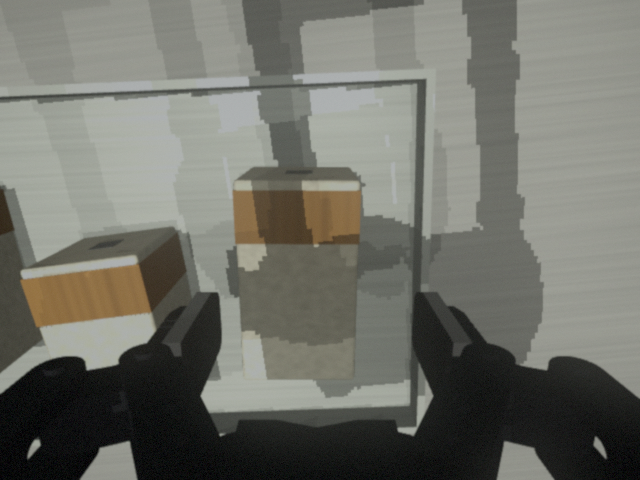

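The carton (235–360 px) lies left of the finger midline (about 317), which agrees with the 6 mm y shortfall. I'll correct that on the way down.

Emit:
step_arm(
  deltas=[0, -0.6, -1, 0, 0, 0, -0.6, 0, 0, -2.0, 0, 0, 0, -0.6, 0, 0, -2.0, 0, 0, 0, -0.6, 0, 0, -0.8, 0, 0, 0, -0.6, 0, 0, 0, 0, 0, 0, -0.6, 0, 0, 0, 0, 0, 0, 0.2, 0, 0, 0, 0, 0, 0, 0.2, 0, 0, 0, 0, 0, 0, 0.2, 0, 0, 0, 0, 0, 0, 0.2, 0, 0, 0, 0, 0, 0, 0.2, 0, 0, 0, 0, 0, 0, 0.2],
)

```text
t: 6.67
position: [0.5111, 0.0605, 0.042]
tcp_rot: [[-0.994, 0.106, 0.002], [0.106, 0.994, 0.0], [-0.002, 0.0, -1.0]]
force: [-0.2, 1.3, 3.9]
grip_width: 0.0496
```

Emit:
step_arm(
  deltas=[0, 0, 1.0, 0, 0, 0, 0.2, 0, 0, 2.5, 0, 0, 0, 0.2, 0, 0, 3.0, 0, 0, 0, 0.2, 0.6, 2.3, 2.5, 0, 0, 1.1, 0.2, 0.6, 2.5, 2.5, 0, 0, 1.1, 0.2, 0.6, 2.5, 2.5, 0, 0, 1.1, 0.2, 0.6, 2.5, 2.5, 0, 0, 1.1, 0.2, 0.6, 3.3, 0, 0, 0, 1.1, 0.2, 0.6, 3.3, 0, 0, 0, 1.1, 0.2, 0.6, 3.3, 0, 0, 0, 1.1, 0.2, 0.6, 3.3, 0, 0, 0, 1.1, 0.2, 0.5, 2.5, 0, 0, 0, 1.1, 0.2],
)

```text
t: 7.67
position: [0.5632, 0.3178, 0.206]
tcp_rot: [[-0.998, -0.069, -0.0], [-0.069, 0.998, 0.0], [0.0, 0.0, -1.0]]
force: [0.8, -0.4, -1.0]
grip_width: 0.0496
```

Emit:
step_arm(
  deltas=[0.2, 1.6, 0, 0, 0, 0.8, 0.2, 0.1, 0.4, 0, 0, 0, 0.6, 0.2, 0, 0, 0, 0, 0, 0, 0.2, 0, 0, 0, 0, 0, 0, 0.2],
)

```text
t: 8.0
position: [0.5665, 0.3347, 0.2059]
tcp_rot: [[-0.996, -0.091, -0.0], [-0.091, 0.996, -0.001], [0.0, -0.001, -1.0]]
force: [0.9, -0.8, -1.3]
grip_width: 0.0496
```

Run:
```python
from h import *
s=monitor.get_state();print(s['t'],s['position'],s['tcp_rot'].round(3))
z=s['position'][2]
column(zs=[(.008,.042),(.058,.092),(z-.035,z-.01)])
```

```text
8.0 [0.56647218 0.33465934 0.20594558] [[-0.996 -0.091 -0.   ]
 [-0.091  0.996 -0.001]
 [ 0.    -0.001 -1.   ]]
z 0.008 0.042 n 302 x [522.4 609.5] y@566 309.8 yaw 4.2
z 0.058 0.092 n 324 x [522.  609.7] y@566 311.0 yaw 3.3
z 0.17094558136511465 0.19594558136511464 n 257 x [522.7 610.2] y@566 308.5 yaw 4.0
```

Emit:
step_arm(
  deltas=[0, 0.13, -1.5, 0, 0, -1.1, 0.2, 0, 0, -2.0, 0, 0, 0, 0.2, 0, 0, -1.8, 0, 0, 0, 0.2, 0, 0, -0.9, 0, 0, 0, 0.2, 0, 0, -0.4, 0, 0, 0, 0.2, 0, 0, 0, 0, 0, 0, 0.2, 0, 0, 0, 0, 0, 0, 0.2],
)

```text
t: 8.63
position: [0.567, 0.3364, 0.1412]
tcp_rot: [[-0.997, -0.071, 0.002], [-0.071, 0.997, 0.001], [-0.002, 0.001, -1.0]]
force: [-0.2, 0.5, -0.0]
grip_width: 0.05
```

Emit:
step_arm(
  deltas=[0, -0.05, -0.15, 0, 0, 0, 0.2, 0, 0, -0.1, 0, 0, 0, 0.2, 0, 0, -0.05, 0, 0, 0, 0.2, 0, 0, 0, 0, 0, 0, 0.2],
)

```text
t: 8.97
position: [0.5669, 0.3363, 0.138]
tcp_rot: [[-0.997, -0.072, 0.002], [-0.072, 0.997, 0.001], [-0.002, 0.0, -1.0]]
force: [-0.3, -0.2, 3.8]
grip_width: 0.0496
```

Contact made (3.8 N). I'll release, rise and go back.

Emit:
step_arm(
  deltas=[0, 0, 0, 0, 0, 0, -0.3, 0, 0, 0, 0, 0, 0, -0.6, 0, 0, 0, 0, 0, 0, -0.6, 0, 0, 0.5, 0, 0, 0, -0.6, 0, 0, 2.5, 0, 0, 0, -0.6, 0, 0, 3.0, 0, 0, 0, -0.6, 0, -3.0, 0.5, 0, 0, -1, -0.6, -0.4, -3.5, 0, 0, 0, -1, -0.6, -0.4, -3.5, 0, 0, 0, -1, -0.6, -0.4, -3.5, -1, 0, 0, 0, -0.6, -0.4, -3.5, -1, 0, 0, 0, -0.6, 0, 0, 0, 0, 0, 0, -0.6],
)

```text
t: 9.97
position: [0.5494, 0.1607, 0.1799]
tcp_rot: [[-1.0, -0.015, -0.003], [-0.015, 1.0, -0.004], [0.003, -0.004, -1.0]]
force: [-0.4, -1.0, -0.5]
grip_width: 0.0684
```

Run:
```python
from h import *
s=monitor.get_state();print(s['t'],s['position'],s['tcp_rot'].round(3))
column(zs=[(.008,.042),(.058,.092),(.108,.142)])
cartons()
```

```text
9.9667 [0.54938354 0.16069794 0.17992802] [[-1.    -0.015 -0.003]
 [-0.015  1.    -0.004]
 [ 0.003 -0.004 -1.   ]]
z 0.008 0.042 n 302 x [522.3 609.4] y@566 309.9 yaw 4.8
z 0.058 0.092 n 225 x [521.7 609.9] y@566 310.6 yaw 3.5
z 0.108 0.142 n 189 x [521.6 610.3] y@566 311.0 yaw 3.2
carton c [566.5 344.9] size [90.6 37.6] yaw 5.7 z 149.9
carton c [535.4 -27. ] size [90.1 48.3] yaw 1.0 z 53.6
carton c [ 502.1 -113.4] size [50.6 90.6] yaw -1.5 z 53.6
rim c [513.9 -25.8] size [300.5 190.5] yaw 86.2 z 21.3
```

Emit:
step_arm(
  deltas=[-0.2, -3.1, -1.3, 0, 0, 0, -0.6, -0.2, -3.1, -1.3, 0, 0, 0, -0.6, -0.2, -3.1, -1.3, 0, 0, 0, -0.6, -0.2, -3.1, -1.3, 0, 0, 0, -0.6, -0.3, -3.1, -1.3, 0, 0, 0, -0.6, -0.3, -3.1, -1.3, 0, 0, 0, -0.6, 0, -0.2, -1, 0, 0, 0, -0.6, 0, 0, -0.5, 0, 0, 0, -0.6, 0, 0, 0, 0, 0, 0, -0.6],
)

```text
t: 10.82
position: [0.5364, -0.0206, 0.0879]
tcp_rot: [[-1.0, -0.02, -0.002], [-0.02, 1.0, 0.001], [0.002, 0.001, -1.0]]
force: [0.1, 0.8, 0.9]
grip_width: 0.0686
```

Run:
```python
from h import *
s=monitor.get_state();print(s['t'],s['position'],s['tcp_rot'].round(3))
grab('wrist','w2.png')
```

```text
10.8167 [ 0.53641099 -0.02060787  0.08790456] [[-1.    -0.02  -0.002]
 [-0.02   1.     0.001]
 [ 0.002  0.001 -1.   ]]
```

View pics/w2.png

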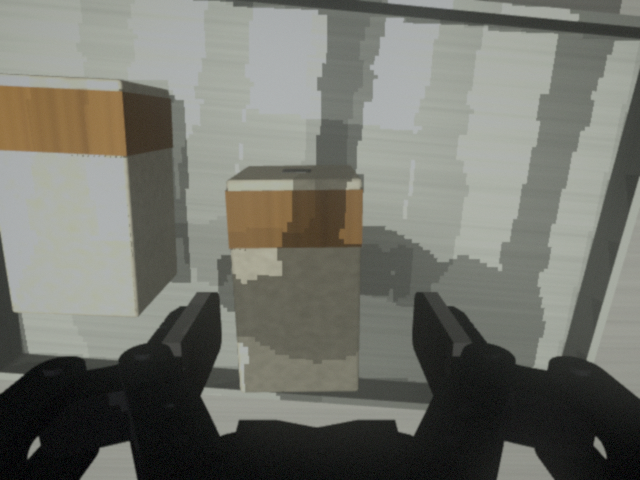

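The middle carton (228–362 px) is again a little left of the finger midline, in line with the 6 mm lag.

Emit:
step_arm(
  deltas=[-0.1, -0.6, -0.7, 0, 0, 0, -0.6, 0, 0, -1.5, 0, 0, 0, -0.6, 0, 0, -1.6, 0, 0, 0, -0.6, 0, 0, -0.8, 0, 0, 0, -0.6, 0, 0, 0, 0, 0, 0, -0.6, 0, 0, 0, 0, 0, 0, 0.2, 0, 0, 0, 0, 0, 0, 0.2, 0, 0, 0, 0, 0, 0, 0.2, 0, 0, 0, 0, 0, 0, 0.2, 0, 0, 0, 0, 0, 0, 0.2, 0, 0, 0, 0, 0, 0, 0.2],
)

```text
t: 11.78
position: [0.5361, -0.0278, 0.0439]
tcp_rot: [[-1.0, -0.02, 0.002], [-0.02, 1.0, -0.0], [-0.002, -0.0, -1.0]]
force: [-0.4, 0.7, 3.2]
grip_width: 0.0496
```

Emit:
step_arm(
  deltas=[0, 0, 1.0, 0, 0, 0, 0.2, 0, 0, 2.5, 0, 0, 0, 0.2, 0, 0, 3.0, 0, 0, 0, 0.2, 0.2, 2.5, 2.9, 0, 0, 0.3, 0.2, 0.2, 2.5, 2.9, 0, 0, 0.3, 0.2, 0.2, 2.5, 2.9, 0, 0, 0.3, 0.2, 0.2, 2.5, 2.9, 0, 0, 0.3, 0.2, 0.3, 2.5, 2.9, 0, 0, 0.3, 0.2, 0.3, 3.3, 0, 0, 0, 0.3, 0.2, 0.3, 3.3, 0, 0, 0, 0.3, 0.2, 0.3, 3.3, 0, 0, 0, 0.3, 0.2, 0.3, 3.3, 0, 0, 0, 0.3, 0.2],
)

```text
t: 12.78
position: [0.5583, 0.2306, 0.2536]
tcp_rot: [[-0.998, -0.067, 0.0], [-0.067, 0.998, -0.0], [-0.0, -0.0, -1.0]]
force: [0.4, -0.4, -0.8]
grip_width: 0.0498
```

Emit:
step_arm(
  deltas=[0.3, 3.3, 0, 0, 0, 0.3, 0.2, 0.3, 3.3, 0, 0, 0, 0, 0.2, 0.2, 2.5, 0, 0, 0, 0, 0.2, 0, 1.5, 0, 0, 0, 0, 0.2, 0, 0, 0, 0, 0, 0, 0.2, 0, 0, 0, 0, 0, 0, 0.2],
)

```text
t: 13.28
position: [0.5663, 0.3352, 0.2526]
tcp_rot: [[-0.997, -0.073, -0.001], [-0.073, 0.997, -0.001], [0.001, -0.001, -1.0]]
force: [-0.4, -0.6, -1.4]
grip_width: 0.0496
```

Run:
```python
from h import *
s=monitor.get_state();print(s['t'],s['position'],s['tcp_rot'].round(3))
z=s['position'][2]
column(zs=[(.008,.042),(.058,.092),(.108,.142),(z-.035,z-.01)])
```

```text
13.2833 [0.5662781  0.33518669 0.25263267] [[-0.997 -0.073 -0.001]
 [-0.073  0.997 -0.001]
 [ 0.001 -0.001 -1.   ]]
z 0.008 0.042 n 304 x [522.4 609.4] y@566 309.8 yaw 4.3
z 0.058 0.092 n 323 x [522.3 609.4] y@566 310.9 yaw 2.9
z 0.108 0.142 n 341 x [522.7 609.9] y@566 310.5 yaw 3.6
z 0.21763267231473413 0.24263267231473412 n 277 x [521.4 608.2] y@566 308.7 yaw 3.7
```

Emit:
step_arm(
  deltas=[0.08, 0.07, -1.5, 0, 0, 0, 0.2, 0, 0, -2.0, 0, 0, 0, 0.2, 0, 0, -1.6, 0, 0, 0, 0.2, 0, 0, -0.7, 0, 0, 0, 0.2, 0, 0, -0.2, 0, 0, 0, 0.2, 0, 0, 0, 0, 0, 0, 0.2, 0, 0, 0, 0, 0, 0, 0.2],
)

```text
t: 13.92
position: [0.5678, 0.3354, 0.1944]
tcp_rot: [[-0.997, -0.071, 0.002], [-0.071, 0.997, 0.001], [-0.002, 0.001, -1.0]]
force: [0.6, 0.2, -0.2]
grip_width: 0.0494
```

Emit:
step_arm(
  deltas=[0, 0, -0.2, 0, 0, 0, 0.2, 0, 0, -0.15, 0, 0, 0, 0.2, 0, 0, -0.05, 0, 0, 0, 0.2, 0, 0, 0, 0, 0, 0, 0.2],
)

```text
t: 14.25
position: [0.5676, 0.336, 0.19]
tcp_rot: [[-0.997, -0.072, 0.002], [-0.072, 0.997, 0.001], [-0.002, 0.0, -1.0]]
force: [0.7, -0.2, 2.0]
grip_width: 0.0496
```

Emit:
step_arm(
  deltas=[0, 0, 0, 0, 0, 0, -0.3, 0, 0, 0, 0, 0, 0, -0.6, 0, 0, 0, 0, 0, 0, -0.6, 0, 0, 0.5, 0, 0, 0, -0.6, 0, 0, 2.5, 0, 0, 0, -0.6, 0, 0, 3.0, 0, 0, 0, -0.6, -0.2, -3.0, 0.5, 0, 0, -1, -0.6, -0.5, -3.5, -0.5, 0, 0, -1, -0.6, -0.5, -3.5, -1, 0, 0, -1, -0.6, -0.5, -3.5, -1, 0, 0, -1, -0.6, -0.5, -3.5, -1.5, 0, 0, -1, -0.6, -0.5, -3.5, -1.5, 0, 0, -0.6, -0.6],
)

```text
t: 15.25
position: [0.54, 0.1295, 0.1992]
tcp_rot: [[-1.0, 0.026, 0.002], [0.026, 1.0, 0.0], [-0.002, 0.0, -1.0]]
force: [0.5, -0.8, 0.4]
grip_width: 0.0683
```

Run:
```python
from h import *
s=monitor.get_state();print(s['t'],s['position'],s['tcp_rot'].round(3))
column(zs=[(.008,.042),(.058,.092),(.108,.142),(.158,.192)])
cartons()
s=monitor.get_state();print(s['t'],s['position'],s['tcp_rot'].round(3))
```

```text
15.25 [0.53997404 0.12947251 0.19921511] [[-1.     0.026  0.002]
 [ 0.026  1.     0.   ]
 [-0.002  0.    -1.   ]]
z 0.008 0.042 n 292 x [522.4 609.3] y@566 309.8 yaw 4.8
z 0.058 0.092 n 211 x [521.7 609.7] y@566 311.0 yaw 3.7
z 0.108 0.142 n 196 x [521.3 610.1] y@566 311.0 yaw 3.3
z 0.158 0.192 n 177 x [522.5 610.8] y@566 310.8 yaw 3.5
carton c [567.2 337.2] size [90.6 51.4] yaw 5.0 z 199.7
carton c [ 502.1 -113.5] size [50.7 90.1] yaw -1.8 z 53.3
rim c [513.  -39.6] size [272.1 190.6] yaw 86.2 z 21.2
15.35 [0.53865753 0.12633691 0.1957929 ] [[-1.     0.031 -0.005]
 [ 0.031  1.    -0.003]
 [ 0.005 -0.003 -1.   ]]
```

Emit:
step_arm(
  deltas=[-0.4, -2.8, -1.3, 0, 0, 0, -0.6, -0.4, -3.1, -1.3, 0, 0, 0, -0.6, -0.5, -3.1, -1.3, 0, 0, 0, -0.6, -0.5, -3.1, -1.3, 0, 0, 0, -0.6, -0.5, -3.1, -1.3, 0, 0, 0, -0.6, -0.5, -3.1, -1.3, 0, 0, 0, -0.6, -0.5, -3.1, -1.3, 0, 0, 0, -0.6, -0.4, -2.6, -1.4, 0, 0, 0, -0.6, 0, 0, 0, 0, 0, 0, -0.6, 0, 0, 0, 0, 0, 0, -0.6],
)

```text
t: 16.18
position: [0.5031, -0.1096, 0.0936]
tcp_rot: [[-1.0, 0.028, -0.001], [0.028, 1.0, 0.001], [0.001, 0.001, -1.0]]
force: [-0.3, -0.0, 0.7]
grip_width: 0.0681
```

Run:
```python
from h import *
s=monitor.get_state();print(s['t'],s['position'],s['tcp_rot'].round(3))
grab('wrist','w3.png')
```

```text
16.1833 [ 0.50306709 -0.1095829   0.09357183] [[-1.     0.028 -0.001]
 [ 0.028  1.     0.001]
 [ 0.001  0.001 -1.   ]]
```

View pics/w3.png

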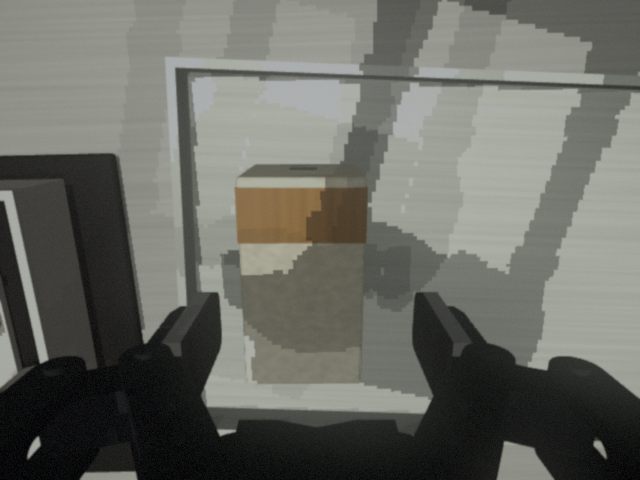

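The last carton (237–367 px) sits between the open fingers. I need −4 mm in y.

Emit:
step_arm(
  deltas=[-0.1, -0.4, -0.9, 0, 0, 0, -0.6, 0, 0, -1.8, 0, 0, 0, -0.6, 0, 0, -1.7, 0, 0, 0, -0.6, 0, 0, -0.8, 0, 0, 0, -0.6, 0, 0, 0, 0, 0, 0, -0.6, 0, 0, 0, 0, 0, 0, 0.2, 0, 0, 0, 0, 0, 0, 0.2, 0, 0, 0, 0, 0, 0, 0.2, 0, 0, 0, 0, 0, 0, 0.2, 0, 0, 0, 0, 0, 0, 0.2, 0, 0, 0, 0, 0, 0, 0.2],
)

```text
t: 17.15
position: [0.5029, -0.1132, 0.043]
tcp_rot: [[-1.0, 0.026, 0.002], [0.026, 1.0, -0.0], [-0.002, -0.0, -1.0]]
force: [-0.2, 0.9, 3.9]
grip_width: 0.0496
```

Emit:
step_arm(
  deltas=[0, 0, 1.0, 0, 0, 0, 0.2, 0, 0, 2.5, 0, 0, 0, 0.2, 0, 0, 3.0, 0, 0, 0, 0.2, 0.4, 2.4, 2.75, 0, 0, 0.35, 0.2, 0.4, 2.4, 2.75, 0, 0, 0.35, 0.2, 0.4, 2.4, 2.75, 0, 0, 0.35, 0.2, 0.4, 2.4, 2.75, 0, 0, 0.35, 0.2, 0.4, 2.4, 2.75, 0, 0, 0.35, 0.2, 0.4, 2.4, 2.75, 0, 0, 0.35, 0.2, 0.4, 2.4, 2.75, 0, 0, 0.35, 0.2, 0.4, 3.3, 0, 0, 0, 0.35, 0.2, 0.4, 3.3, 0, 0, 0, 0.35, 0.2],
)

```text
t: 18.15
position: [0.5387, 0.1219, 0.3029]
tcp_rot: [[-1.0, -0.028, 0.005], [-0.028, 1.0, 0.001], [-0.005, 0.0, -1.0]]
force: [1.6, -0.1, -1.6]
grip_width: 0.0497
```

Emit:
step_arm(
  deltas=[0.4, 3.3, 0, 0, 0, 0.35, 0.2, 0.4, 3.3, 0, 0, 0, 0.35, 0.2, 0.4, 3.3, 0, 0, 0, 0.35, 0.2, 0.4, 3.3, 0, 0, 0, 0.35, 0.2, 0.4, 3.3, 0, 0, 0, 0.35, 0.2, 0.4, 2.8, 0, 0, 0, 0.35, 0.2, 0.4, 1.5, 0, 0, 0, 0.35, 0.2, 0, 0.6, 0, 0, 0, 0, 0.2, 0, 0, 0, 0, 0, 0, 0.2, 0, 0, 0, 0, 0, 0, 0.2],
)

```text
t: 18.98
position: [0.5662, 0.3342, 0.2994]
tcp_rot: [[-0.997, -0.072, -0.0], [-0.072, 0.997, -0.001], [0.0, -0.001, -1.0]]
force: [-0.4, -0.1, -0.5]
grip_width: 0.0495
```

Run:
```python
from h import *
s=monitor.get_state();print(s['t'],s['position'],s['tcp_rot'].round(3))
z=s['position'][2]
column(zs=[(.008,.042),(.058,.092),(.108,.142),(.158,.192),(z-.035,z-.01)])
```

```text
18.9833 [0.56621104 0.3342173  0.29943752] [[-0.997 -0.072 -0.   ]
 [-0.072  0.997 -0.001]
 [ 0.    -0.001 -1.   ]]
z 0.008 0.042 n 309 x [522.3 609.3] y@566 309.7 yaw 3.6
z 0.058 0.092 n 325 x [522.3 609.5] y@566 311.0 yaw 3.4
z 0.108 0.142 n 342 x [522.1 610.1] y@566 310.7 yaw 3.4
z 0.158 0.192 n 363 x [522.5 610.5] y@566 310.3 yaw 3.8
z 0.2644375243691861 0.28943752436918607 n 279 x [520.  608.3] y@566 307.9 yaw 2.4
```

Emit:
step_arm(
  deltas=[0.12, 0.15, -1.5, 0, 0, 0, 0.2, 0, 0, -2.0, 0, 0, 0, 0.2, 0, 0, -1.4, 0, 0, 0, 0.2, 0, 0, -0.6, 0, 0, 0, 0.2, 0, 0, -0.2, 0, 0, 0, 0.2, 0, 0, 0, 0, 0, 0, 0.2, 0, 0, 0, 0, 0, 0, 0.2],
)

```text
t: 19.62
position: [0.5678, 0.336, 0.244]
tcp_rot: [[-0.997, -0.071, 0.002], [-0.071, 0.997, 0.001], [-0.002, 0.001, -1.0]]
force: [0.0, 0.5, -0.4]
grip_width: 0.0497
```

Run:
```python
from h import *
z=monitor.get_state()['position'][2]
column(zs=[(.158,.192),(z-.035,z-.01)])
```

```text
z 0.158 0.192 n 357 x [522.7 610.4] y@566 310.5 yaw 3.8
z 0.20899939596344552 0.23399939596344552 n 267 x [522.2 610.7] y@566 309.4 yaw 2.9
```

Emit:
step_arm(
  deltas=[0, 0, -0.25, 0, 0, 0, 0.2, 0, 0, -0.15, 0, 0, 0, 0.2, 0, 0, -0.05, 0, 0, 0, 0.2, 0, 0, 0, 0, 0, 0, 0.2],
)

```text
t: 20.0
position: [0.5677, 0.3365, 0.2391]
tcp_rot: [[-0.997, -0.072, 0.002], [-0.072, 0.997, 0.001], [-0.002, 0.001, -1.0]]
force: [1.0, -0.6, 3.9]
grip_width: 0.0496
```

Emit:
step_arm(
  deltas=[0, 0, 0, 0, 0, 0, -0.3, 0, 0, 0, 0, 0, 0, -0.6, 0, 0, 0, 0, 0, 0, -0.6, 0, 0, 0.5, 0, 0, 0, -0.6, 0, 0, 2.5, 0, 0, 0, -0.6, 0, 0, 3.0, 0, 0, 0, -0.6, -0.1, -3.0, 0.5, 0, 0, -1, -0.6, -0.2, -3.5, 0, 0, 0, -1, -0.6, -0.2, -3.5, 0, 0, 0, -1, -0.6, -0.2, -3.5, -1, 0, 0, -1, -0.6, -0.2, -3.5, -1.0, 0, 0, -0.5, -0.6, -0.2, -3.5, -1.0, 0, 0, 0, -0.6],
)

```text
t: 21.0
position: [0.5562, 0.1299, 0.273]
tcp_rot: [[-1.0, 0.007, 0.001], [0.007, 1.0, 0.0], [-0.001, 0.0, -1.0]]
force: [0.7, -1.0, 0.1]
grip_width: 0.0683
```

Emit:
step_arm(
  deltas=[-0.2, -3.5, -1.0, 0, 0, 0, -0.3, -0.2, -3.5, -1.0, 0, 0, 0, -0.3, -0.2, -3.5, -1.0, 0, 0, 0, -0.3, 0, 0, 0, 0, 0, 0, -0.3, 0, 0, 0, 0, 0, 0, -0.3],
)

```text
t: 21.42
position: [0.5501, 0.0247, 0.2425]
tcp_rot: [[-1.0, 0.01, -0.001], [0.01, 1.0, 0.0], [0.001, 0.0, -1.0]]
force: [0.2, 1.3, 0.6]
grip_width: 0.0554
```

Run:
```python
from h import *
s=monitor.get_state();print(s['t'],s['position'],s['tcp_rot'].round(3))
column(zs=[(.008,.042),(.058,.092),(.108,.142),(.158,.192),(.208,.242)])
cartons()
f=grab('side','s2.png'); g=grab('top','t2.png')
P=cloud(g);Z=P[...,2];X=P[...,0];Y=P[...,1]
B=(X>.42)&(X<.64)&(Y<-.2)&(Y>-.42)
p=P[B&(Z>.1)&(Z<.13)]*1000;r=cv2.minAreaRect(p[:,:2].astype(np.float32));print('handle',np.round(r[0],1),np.round(r[1],1),r[2],np.percentile(p[:,2],[5,50,95]))
p=P[B&(Z>.03)&(Z<.07)]*1000;r=cv2.minAreaRect(p[:,:2].astype(np.float32));print('sieve',np.round(r[0],1),np.round(r[1],1),r[2])
hsv=g['pixels'].max(-1)
p=P[B&(Z>.002)&(Z<.010)&(hsv<60)]*1000;r=cv2.minAreaRect(p[:,:2].astype(np.float32));print('mat',np.round(r[0],1),np.round(r[1],1),r[2])
```

```text
21.4167 [0.55014882 0.02473663 0.24245017] [[-1.     0.01  -0.001]
 [ 0.01   1.     0.   ]
 [ 0.001  0.    -1.   ]]
z 0.008 0.042 n 215 x [522.2 609.6] y@566 309.3 yaw 3.6
z 0.058 0.092 n 175 x [521.8 609.8] y@566 311.0 yaw 3.3
z 0.108 0.142 n 171 x [521.3 610.1] y@566 310.3 yaw 3.2
z 0.158 0.192 n 120 x [522.4 610.7] y@566 310.5 yaw 4.2
z 0.208 0.242 n 42 x [520.6 528.1] y@566 269.1 yaw -44.7
carton c [567.1 338. ] size [90.6 52.1] yaw 4.6 z 249.5
rim c [ 507.3 -125.3] size [101.2 190.8] yaw -3.4 z 21.2
handle [ 534.2 -310.4] [ 16.4 150.2] 89.45722198486328 [103.67215707 113.443151   116.8476241 ]
sieve [ 533.4 -310.4] [159.6 151. ] 89.72855377197266
mat [ 543.7 -300.5] [188.1 189.1] 89.00365447998047
```

View pics/s2.png

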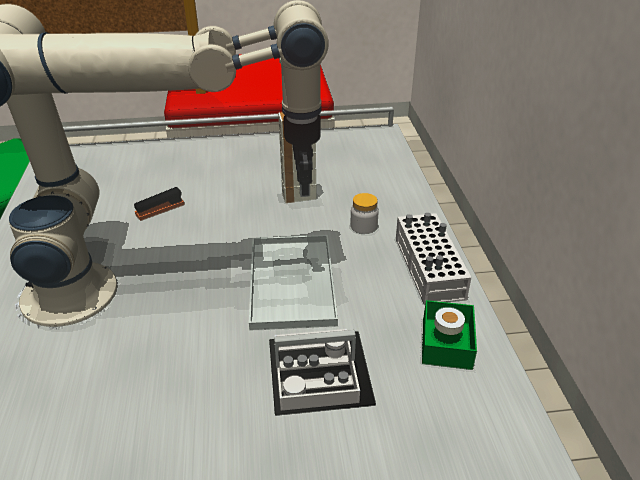

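The column stands straight, five cartons high, at (283–318, 110–200). The tray is empty, and five small caps and two large ones are in the sieve. Next is the sieve handle.

Emit:
step_arm(
  deltas=[-0.1, -2.8, -0.8, 0, 0, 0, -0.3, -0.1, -3.1, -0.8, 0, 0, 0, -0.3, -0.2, -3.1, -0.8, 0, 0, 0, -0.3, -0.2, -3.1, -0.8, 0, 0, 0, -0.3, -0.2, -3.1, -0.8, 0, 0, 0, -0.3, -0.2, -3.1, -0.8, 0, 0, 0, -0.3, -0.2, -3.1, -0.8, 0, 0, 0, -0.3, -0.2, -3.1, -0.8, 0, 0, 0, -0.3, -0.2, -3.1, -0.8, 0, 0, 0, -0.3, -0.1, -3.1, -0.8, 0, 0, 0, -0.3, 0, -2.8, -0.8, 0, 0, 0, -0.3, 0, 0, 0, 0, 0, 0, -0.3],
)

```text
t: 22.62
position: [0.5329, -0.3118, 0.1525]
tcp_rot: [[-1.0, 0.009, -0.003], [0.009, 1.0, -0.0], [0.003, -0.001, -1.0]]
force: [-0.5, -0.5, -0.2]
grip_width: 0.0556
```

Run:
```python
from h import *
f=grab('wrist','w4.png')
s=monitor.get_state();print(s['t'],s['position'],s['tcp_rot'].round(3))
```

```text
22.6667 [ 0.53341566 -0.30959354  0.15337906] [[-1.     0.008 -0.002]
 [ 0.008  1.     0.001]
 [ 0.002  0.001 -1.   ]]
```

View pics/w4.png

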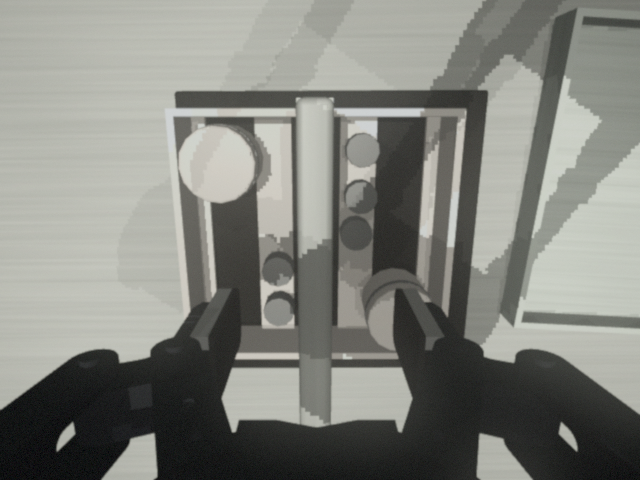

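The handle (300–332 px) is centred between the fingers, with five small caps on the bars. Going down to grip.

Emit:
step_arm(
  deltas=[0, 0, -1.5, 0, 0, 0, -0.3, 0, 0, -1.6, 0, 0, 0, -0.3, 0, 0, -0.9, 0, 0, 0, -0.3, 0, 0, -0.1, 0, 0, 0, -0.3, 0, 0, 0, 0, 0, 0, 0.2, 0, 0, 0, 0, 0, 0, 0.5, 0, 0, 0, 0, 0, 0, 0.8, 0, 0, 0, 0, 0, 0, 0.9, 0, 0, 0, 0, 0, 0, 0.9, 0, 0, 0, 0, 0, 0, 0.9, 0, 0, 0, 0, 0, 0, 0.9],
  force=60,
)

```text
t: 23.58
position: [0.5342, -0.3091, 0.1158]
tcp_rot: [[-1.0, 0.007, 0.003], [0.007, 1.0, -0.002], [-0.003, -0.002, -1.0]]
force: [0.8, -1.0, 6.1]
grip_width: 0.0131
```

Emit:
step_arm(
  deltas=[0, 0, 0, 0, 0, 0, 1, 0, 0, 0.5, 0, 0, 0, 1, 0, 0, 0.8, 0, 0, 0, 1, 0, 0, 1.0, 0, 0, 0, 1, 0, 0, 1.0, 0, 0, 0, 1, 0, 0, 1.0, 0, 0, 0, 1, 0, 0, 0.7, 0, 0, 0, 1, 0, 0, 0, 0, 0, 0, 1],
  force=110,
)

```text
t: 24.25
position: [0.5343, -0.3092, 0.1669]
tcp_rot: [[-1.0, 0.007, 0.003], [0.007, 1.0, -0.002], [-0.003, -0.002, -1.0]]
force: [0.1, 0.2, -5.0]
grip_width: 0.0119
```

Run:
```python
from h import *
s=monitor.get_state();print(s['t'],s['position'],s['tcp_rot'].round(3),s['force'])
f=grab('side');im=f['pixels'][200:430,230:400];cv2.imwrite('pics/s3.png',cv2.resize(im,None,fx=3,fy=2.6))
g=grab('top');P=cloud(g);Z=P[...,2];X=P[...,0];Y=P[...,1]
p=P[(Y<.2)&(Y>-.19)&(X>.38)&(X<.65)&(Z>.016)&(Z<.027)]*1000;r=cv2.minAreaRect(p[:,:2].astype(np.float32));print('tray',np.round(r[0],1),np.round(r[1],1),r[2])
```

```text
24.25 [ 0.53428391 -0.30915705  0.1668748 ] [[-1.     0.007  0.003]
 [ 0.007  1.    -0.002]
 [-0.003 -0.002 -1.   ]] [ 0.09199964  0.212474   -4.96956529]
tray [513.7 -25.6] [301.1 190.2] 86.2328109741211
```

View pics/s3.png

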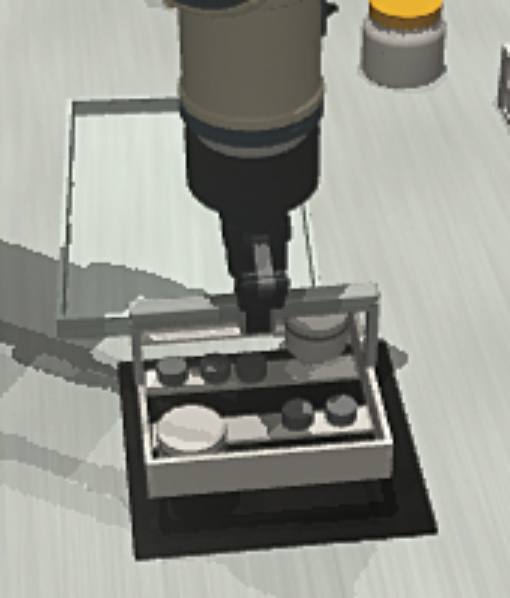

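Emit:
step_arm(
  deltas=[-0.1, 0.5, 0, 0, 0, 0, 1, -0.1, 1.0, 0, 0, 0, -0.1, 1, -0.1, 1.5, 0, 0, 0, -0.2, 1, -0.15, 2.0, 0, 0, 0, -0.3, 1, -0.15, 2.5, 0, 0, 0, -0.3, 1, -0.15, 2.5, 0, 0, 0, -0.3, 1, -0.15, 2.5, 0, 0, 0, -0.3, 1, -0.15, 2.5, 0, 0, 0, -0.3, 1, -0.15, 2.5, 0, 0, 0, -0.3, 1, -0.15, 2.5, 0, 0, 0, -0.3, 1, -0.15, 2.5, 0, 0, 0, -0.3, 1, -0.15, 2.0, 0, 0, 0, -0.3, 1],
)

```text
t: 25.35
position: [0.516, -0.0604, 0.1636]
tcp_rot: [[-0.998, 0.058, -0.0], [0.058, 0.998, 0.001], [0.0, 0.001, -1.0]]
force: [-0.3, 0.6, -4.2]
grip_width: 0.0117
```

Emit:
step_arm(
  deltas=[-0.15, 1.5, 0, 0, 0, -0.3, 1, -0.15, 1.2, 0, 0, 0, -0.3, 1, -0.1, 0.7, 0, 0, 0, -0.2, 1, -0.05, 0.5, 0, 0, 0, -0.1, 1, 0, 0, 0, 0, 0, 0, 1, 0, 0, 0, 0, 0, 0, 1],
)

```text
t: 25.85
position: [0.5123, -0.0246, 0.1638]
tcp_rot: [[-0.997, 0.074, 0.0], [0.074, 0.997, -0.0], [-0.0, -0.0, -1.0]]
force: [0.8, -0.9, -5.5]
grip_width: 0.0116
```

```bash
cat >> h.py <<'E'
def look(n,save,u0,v0,u1,v1,k=2):
    f=grab(n);cv2.imwrite('pics/'+save,cv2.resize(f['pixels'][v0:v1,u0:u1],None,fx=k,fy=k,interpolation=cv2.INTER_CUBIC));return f
def tray():
    g=grab('top');P=cloud(g);Z=P[...,2];X=P[...,0];Y=P[...,1]
    p=P[(Y<.2)&(Y>-.19)&(X>.38)&(X<.65)&(Z>.016)&(Z<.027)]*1000;r=cv2.minAreaRect(p[:,:2].astype(np.float32));print('tray',np.round(r[0],1),np.round(r[1],1),r[2])
E
python3 - <<'E'
from h import *
s=monitor.get_state();print(s['t'],s['position'],s['tcp_rot'].round(3),s['force'])
look('side','s4.png',220,170,420,420,2.4); tray()
E
```

```text
25.85 [ 0.51233867 -0.02460142  0.16384333] [[-0.997  0.074  0.   ]
 [ 0.074  0.997 -0.   ]
 [-0.    -0.    -1.   ]] [ 0.7838095  -0.91033591 -5.54235799]
tray [513.4 -25.7] [301.2 189.9] 86.09623718261719
```

View pics/s4.png

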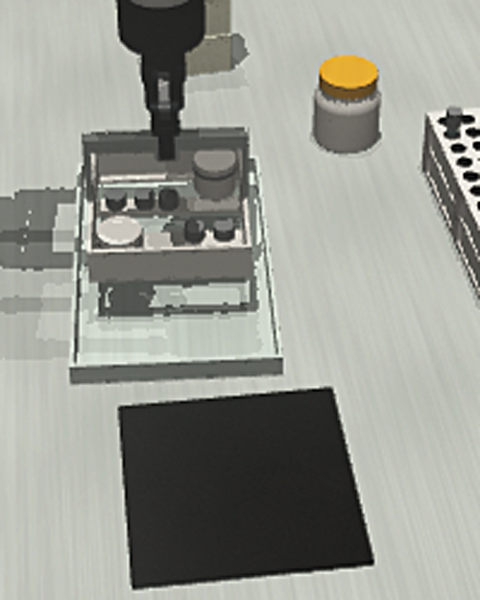

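All five small caps are still on the bars and the sieve is over the tray. I'll lower it and shake.

Emit:
step_arm(
  deltas=[0.05, 0, -0.5, 0, 0, 0.2, 1, 0.05, 0, -0.7, 0, 0, 0.2, 1, 0, 0, -0.6, 0, 0, 0, 1, 0, 0, -0.4, 0, 0, 0, 1, 0, 0, 0, 0, 0, 0, 1, 0, 0, 0, 0, 0, 0, 1],
)

```text
t: 26.45
position: [0.5132, -0.0247, 0.1411]
tcp_rot: [[-0.998, 0.068, -0.001], [0.068, 0.998, 0.0], [0.001, 0.0, -1.0]]
force: [0.1, 0.1, -5.5]
grip_width: 0.0119
```

Emit:
step_arm(
  deltas=[0.1, 1.3, 0, 0, 0, 0, 1, -0.2, -2.6, 0, 0, 0, 0, 1, 0.2, 2.6, 0, 0, 0, 0, 1, -0.2, -2.6, 0, 0, 0, 0, 1, 0.2, 2.6, 0, 0, 0, 0, 1, -0.1, -1.3, 0, 0, 0, 0, 1, 0, 0, 0, 0, 0, 0, 1],
)

```text
t: 27.03
position: [0.5137, -0.0255, 0.1425]
tcp_rot: [[-0.998, 0.068, 0.001], [0.068, 0.998, -0.001], [-0.001, -0.001, -1.0]]
force: [1.1, -0.3, -4.2]
grip_width: 0.0121
```

Run:
```python
from h import *
s=monitor.get_state();print(s['t'],s['position'],s['tcp_rot'].round(3),s['force'])
look('side','s5.png',220,200,380,350,4); tray()
```

```text
27.0333 [ 0.51373746 -0.02546783  0.14251376] [[-0.998  0.068  0.001]
 [ 0.068  0.998 -0.001]
 [-0.001 -0.001 -1.   ]] [ 1.07430216 -0.32593271 -4.19948483]
tray [513.7 -25.6] [300.7 190. ] 86.21044921875
```

View pics/s5.png

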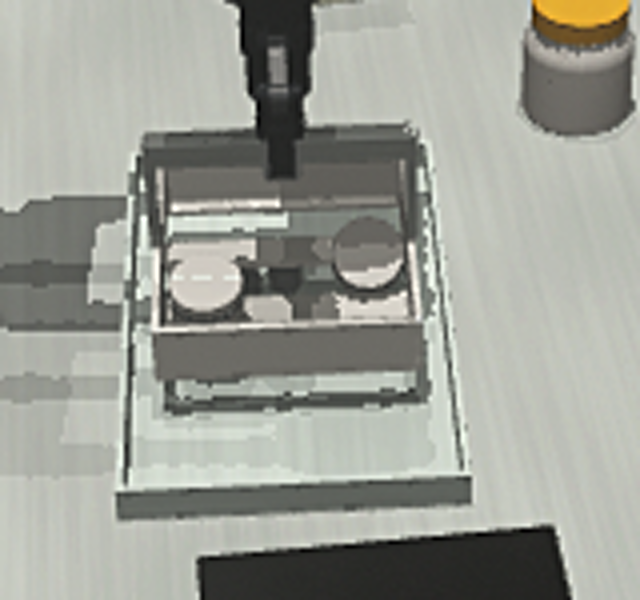

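Most small caps are gone from the bars. Something dark remains near (275,280), so I'll check with the wrist view.

Run:
```python
from h import *
grab('wrist','w5.png')
look('top','t5.png',250,190,420,320,4)
```

```text
(no output)
```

View pics/w5.png

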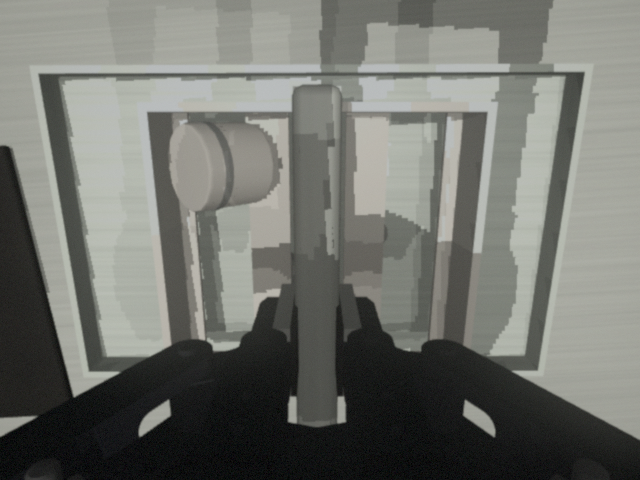

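View pics/t5.png

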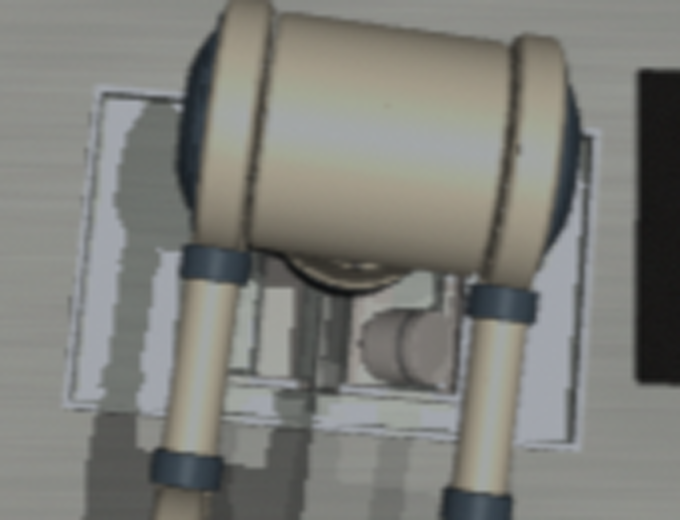

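One large cap has tipped onto its side at (225,165). I'll do one more short burst, then lift gently and count the caps in the tray.

Emit:
step_arm(
  deltas=[0.1, 1.3, -0.1, 0, 0, 0, 1, -0.2, -2.6, 0, 0, 0, 0, 1, 0.2, 2.6, 0, 0, 0, 0, 1, -0.2, -2.6, 0, 0, 0, 0, 1, 0.2, 2.6, 0, 0, 0, 0, 1, -0.1, -1.3, 0, 0, 0, 0, 1, 0, 0, 0, 0, 0, 0, 1, 0, 0, 0, 0, 0, 0, 1],
)

```text
t: 27.9
position: [0.5135, -0.0247, 0.141]
tcp_rot: [[-0.998, 0.068, 0.0], [0.068, 0.998, -0.0], [-0.0, -0.0, -1.0]]
force: [-0.4, 0.4, -3.7]
grip_width: 0.0121
```

Emit:
step_arm(
  deltas=[0, 0, 0.5, 0, 0, 0, 1, 0, 0, 1, 0, 0, 0, 1, 0, 0, 1.5, 0, 0, 0, 1, 0, 0, 2, 0, 0, 0, 1, 0, 0, 2, 0, 0, 0, 1, 0, 0, 1.5, 0, 0, 0, 1, 0, 0, 1, 0, 0, 0, 1, 0, 0, 0.5, 0, 0, 0, 1, 0, 0, 0, 0, 0, 0, 1, 0, 0, 0, 0, 0, 0, 1],
)

```text
t: 28.73
position: [0.5134, -0.0245, 0.2404]
tcp_rot: [[-0.998, 0.068, -0.001], [0.068, 0.998, 0.0], [0.001, 0.0, -1.0]]
force: [0.4, -0.1, -4.6]
grip_width: 0.012
```

Run:
```python
from h import *
s=monitor.get_state();print(s['t'],s['position'],s['tcp_rot'].round(3),s['force'])
look('side','s6.png',220,150,400,350,3)
grab('wrist','w6.png')
look('top','t6.png',250,170,420,320,4)
```

```text
28.7333 [ 0.51341773 -0.02454429  0.24044834] [[-0.998  0.068 -0.001]
 [ 0.068  0.998  0.   ]
 [ 0.001  0.    -1.   ]] [ 0.38126268 -0.10081455 -4.62361882]
```

View pics/s6.png

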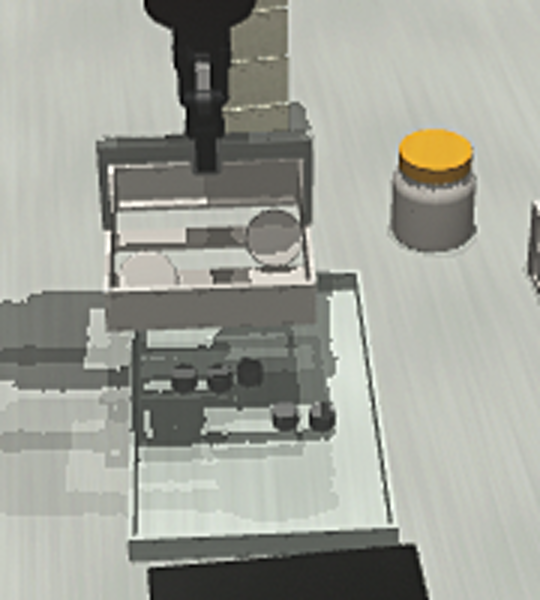

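View pics/w6.png

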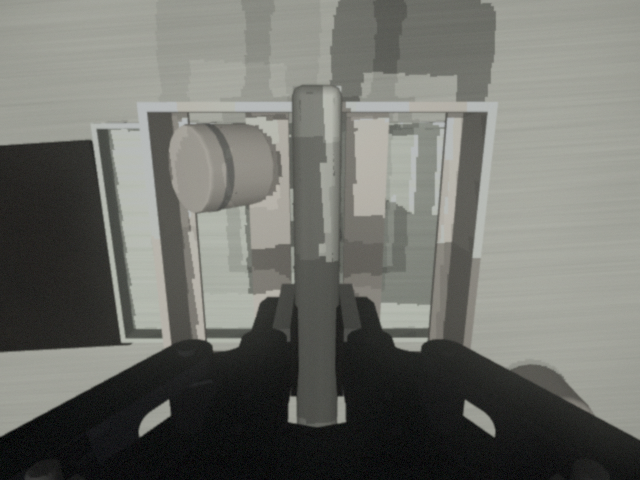

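View pics/t6.png

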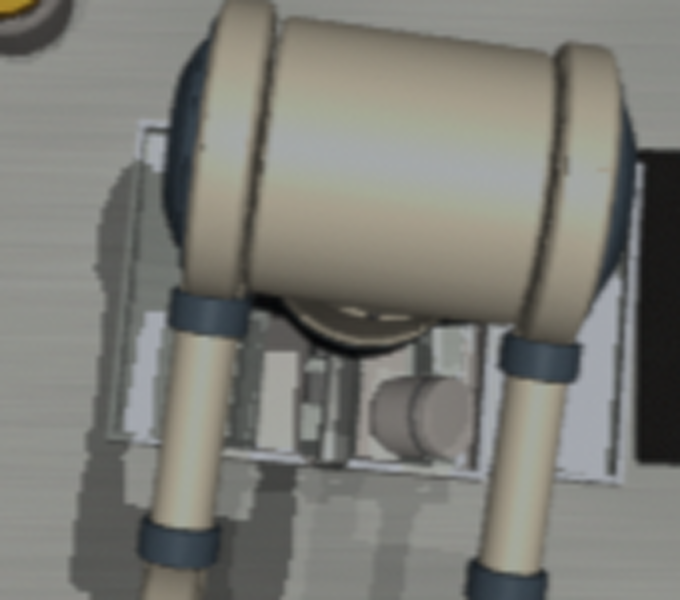

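All five small caps lie in the tray, at (183,378), (220,378), (250,372), (286,415) and (322,415). Both large caps are in the sieve, at least one of them on its side. The tray seems to have been bumped, so I'll measure the tray and mat.

Run:
```python
from h import *
tray()
for n in ['top','side']:
    g=grab(n);P=cloud(g);Z=P[...,2];X=P[...,0];Y=P[...,1]
    m=((X>.38)&(X<.7)&(Y<-.15)&(Y>-.5)&(Z<.012)&(g['pixels'].max(-1)<55)).astype(np.uint8)
    k,L,S,C=cv2.connectedComponentsWithStats(m);i=1+S[1:,4].argmax()
    p=P[L==i]*1000;r=cv2.minAreaRect(p[:,:2].astype(np.float32));print(n,'mat',np.round(r[0],1),np.round(r[1],1),r[2],np.median(p[:,2]))
    q=P[(Y<.2)&(Y>-.25)&(X>.38)&(X<.65)&(Z>.016)&(Z<.027)]*1000;print('rim ext',np.percentile(q,[1,99],axis=0).round(0).tolist())
```

```text
tray [541.9 -48. ] [295.8 190.2] 86.19898986816406
top mat [ 543.5 -300.5] [189.2 187.7] 89.32220458984375 5.390341006432875
rim ext [[438.0, -204.0, 16.0], [644.0, 104.0, 25.0]]
side mat [ 541.7 -303.2] [195.1 189. ] 89.66471862792969 5.361966280302721
rim ext [[438.0, -209.0, 16.0], [641.0, 92.0, 25.0]]
```

The tray has been knocked to about (542, −52) with the caps in it, and it clears the mat. I'll carry the sieve back gently to the mat centre, about (543, −301).

Emit:
step_arm(
  deltas=[0.2, -0.5, 0, 0, 0, 0, 1, 0.2, -1.0, 0, 0, 0, 0.2, 1, 0.2, -1.5, 0, 0, 0, 0.2, 1, 0.2, -2.0, 0, 0, 0, 0.3, 1, 0.2, -2.5, 0, 0, 0, 0.3, 1, 0.2, -2.5, 0, 0, 0, 0.3, 1, 0.2, -2.5, 0, 0, 0, 0.3, 1, 0.2, -2.5, 0, 0, 0, 0.3, 1, 0.2, -2.5, 0, 0, 0, 0.3, 1, 0.2, -2.5, 0, 0, 0, 0.3, 1, 0.2, -2.5, 0, 0, 0, 0.3, 1, 0.2, -2.0, 0, 0, 0, 0.3, 1],
)

```text
t: 30.03
position: [0.537, -0.2727, 0.2404]
tcp_rot: [[-1.0, 0.015, -0.001], [0.015, 1.0, -0.001], [0.001, -0.001, -1.0]]
force: [-0.1, -0.1, -3.7]
grip_width: 0.0116
```

Emit:
step_arm(
  deltas=[0.2, -1.5, 0, 0, 0, 0.2, 1, 0.2, -1.0, 0, 0, 0, 0.1, 1, 0.2, -0.5, 0, 0, 0, 0, 1, 0, 0, -0.7, 0, 0, 0, 1, 0, 0, -1.5, 0, 0, 0, 1, 0, 0, -2, 0, 0, 0, 1, 0, 0, -2, 0, 0, 0, 1, 0, 0, -1.5, 0, 0, 0, 1, 0, 0, -0.8, 0, 0, 0, 1, 0, 0, 0, 0, 0, 0, 1, 0, 0, 0, 0, 0, 0, 1],
)

```text
t: 30.95
position: [0.5435, -0.299, 0.1559]
tcp_rot: [[-1.0, 0.008, -0.0], [0.008, 1.0, 0.0], [0.0, 0.0, -1.0]]
force: [0.6, -0.3, -3.4]
grip_width: 0.0119
```

Run:
```python
from h import *
s=monitor.get_state();print(s['t'],s['position'],s['tcp_rot'].round(3),s['force'])
look('side','s7.png',220,200,420,430,2.6)
g=grab('side');P=cloud(g)*1000;Z=P[...,2];X=P[...,0];Y=P[...,1]
z0=s['position'][2]*1000-109.8
p=P[(X>440)&(X<650)&(Y<-350)&(Y>-410)&(Z>z0+4)&(Z<z0+34)];print('front wall x',np.percentile(p[:,0],[1,99]),'y',np.median(p[:,1]),'bottom',z0, np.degrees(np.polyfit(p[:,0],p[:,1],1)[0]))
```

```text
30.95 [ 0.54352637 -0.29900853  0.15589513] [[-1.     0.008 -0.   ]
 [ 0.008  1.     0.   ]
 [ 0.     0.    -1.   ]] [ 0.61238231 -0.28328451 -3.44795314]
front wall x [468.2171483 613.6712972] y -378.09070141314106 bottom 46.09512517926355 -2.826340090838361
```

View pics/s7.png

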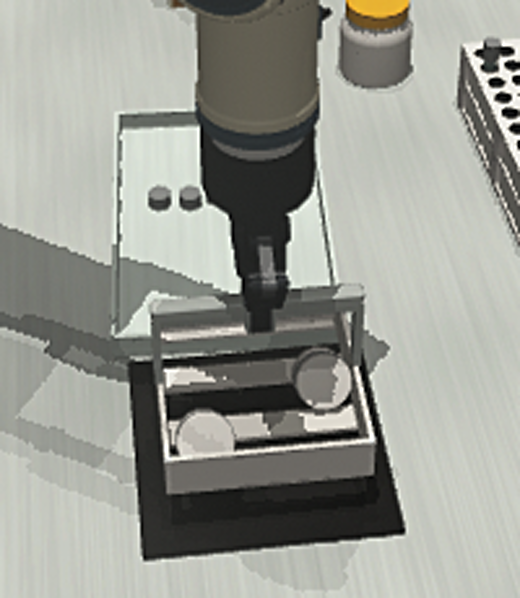

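The sieve hangs level over the mat with both large caps inside. I'll lower it with a −1.5 mm y correction.

Emit:
step_arm(
  deltas=[0, -0.15, -0.5, 0, 0, 0, 1, 0, 0, -1.0, 0, 0, 0, 1, 0, 0, -1.0, 0, 0, 0, 1, 0, 0, -0.7, 0, 0, 0, 1, 0, 0, -0.4, 0, 0, 0, 1, 0, 0, -0.2, 0, 0, 0, 1, 0, 0, -0.1, 0, 0, 0, 1, 0, 0, 0, 0, 0, 0, 1, 0, 0, 0, 0, 0, 0, 1],
)

```text
t: 31.8
position: [0.5436, -0.3012, 0.1172]
tcp_rot: [[-1.0, 0.008, 0.0], [0.008, 1.0, -0.0], [-0.001, -0.0, -1.0]]
force: [0.3, -0.6, -4.6]
grip_width: 0.0119
```

Emit:
step_arm(
  deltas=[0, 0, -0.1, 0, 0, 0, 1, 0, 0, -0.1, 0, 0, 0, 1, 0, 0, 0, 0, 0, 0, 1],
)

```text
t: 32.05
position: [0.5438, -0.3013, 0.116]
tcp_rot: [[-1.0, 0.008, 0.001], [0.008, 1.0, -0.001], [-0.001, -0.001, -1.0]]
force: [-1.1, 0.1, 0.3]
grip_width: 0.0118
```

Emit:
step_arm(
  deltas=[0, 0, 0, 0, 0, 0, 0.6, 0, 0, 0, 0, 0, 0, 0.3, 0, 0, 0, 0, 0, 0, 0, 0, 0, 0, 0, 0, 0, -0.3, 0, 0, 0, 0, 0, 0, -0.3, 0, 0, 1.0, 0, 0, 0, -0.3, 0, 0, 2.5, 0, 0, 0, -0.3, 0, 0, 3, 0, 0, 0, -0.3, 0, 0, 3, 0, 0, 0, -0.3, 0, 0, 3, 0, 0, 0, -0.3, -1.5, 0, 2, 0, 0, 0, -0.3, -3, 0, 0, 0, 0, 0, -0.3],
  force=20,
)

```text
t: 33.05
position: [0.5006, -0.3014, 0.2663]
tcp_rot: [[-1.0, 0.006, 0.008], [0.006, 1.0, -0.005], [-0.008, -0.005, -1.0]]
force: [0.8, -0.2, 1.1]
grip_width: 0.0557
```

Emit:
step_arm(
  deltas=[-3, -2, 0, 0, 0, 0, -0.3, -3, -2, 0, 0, 0, 0, -0.3, -3, -2, 0, 0, 0, 0, -0.3, 0, -2, 0, 0, 0, 0, -0.3, 0, 0, 0, 0, 0, 0, -0.3, 0, 0, 0, 0, 0, 0, -0.3],
)

```text
t: 33.55
position: [0.408, -0.3817, 0.2605]
tcp_rot: [[-1.0, 0.01, 0.001], [0.01, 1.0, -0.0], [-0.001, -0.0, -1.0]]
force: [-0.3, -0.0, 0.1]
grip_width: 0.0555
```

Run:
```python
from h import *
s=monitor.get_state();print(s['t'],s['position'],s['force'])
column(zs=[(.008,.042),(.058,.092),(.108,.142),(.158,.192),(.208,.242)])
tray()
f=grab('side','s8.png');g=grab('top','t8.png')
P=cloud(g);Z=P[...,2];X=P[...,0];Y=P[...,1]
B=(X>.42)&(X<.66)&(Y<-.215)&(Y>-.42)
p=P[B&(Z>.03)&(Z<.07)]*1000;r=cv2.minAreaRect(p[:,:2].astype(np.float32));print('sieve',np.round(r[0],1),np.round(r[1],1),r[2])
p=P[B&(Z>.1)&(Z<.13)]*1000;r=cv2.minAreaRect(p[:,:2].astype(np.float32));print('handle',np.round(r[0],1),np.round(r[1],1),r[2])
```

```text
33.55 [ 0.40803358 -0.38171728  0.26047674] [-0.30426126 -0.04556096  0.07024737]
z 0.008 0.042 n 304 x [522.3 609.5] y@566 309.5 yaw 4.6
z 0.058 0.092 n 324 x [521.8 609.9] y@566 311.0 yaw 3.6
z 0.108 0.142 n 346 x [521.8 610. ] y@566 310.8 yaw 3.2
z 0.158 0.192 n 359 x [522.6 610.5] y@566 310.6 yaw 3.7
z 0.208 0.242 n 383 x [522.1 610.8] y@566 311.0 yaw 3.7
tray [541.9 -47.8] [296.2 190.4] 86.28614044189453
sieve [ 543.4 -299.6] [161.4 151.1] 89.59636688232422
handle [ 543.2 -298.9] [ 16.2 151.1] 89.53138732910156
```

View pics/s8.png

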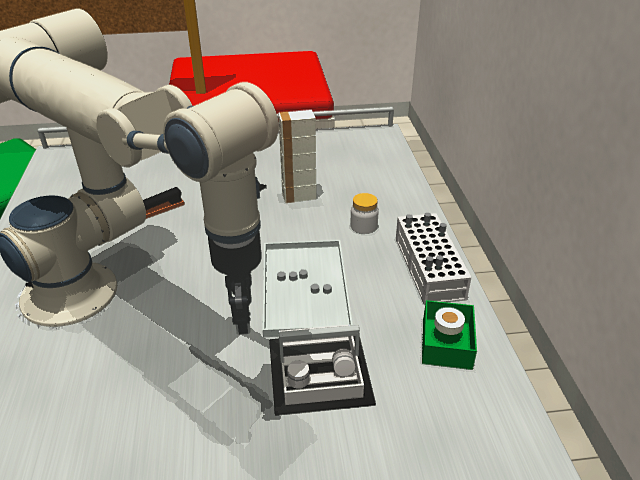

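View pics/t8.png

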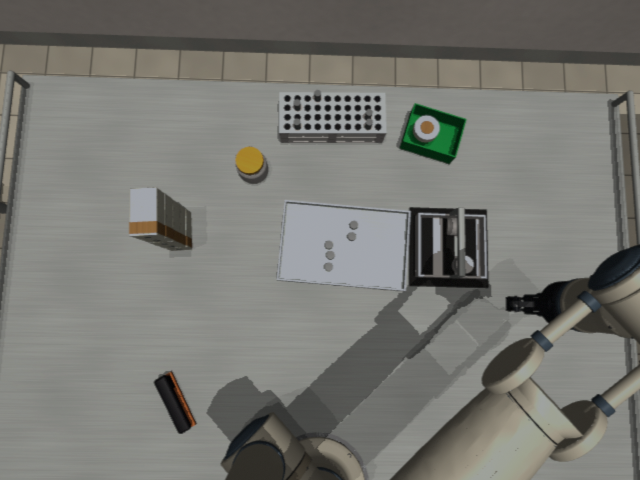

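The five small caps are in the tray around (340,245) in the top view, with two large caps in the sieve. The sieve sits centred on the mat within about 1 mm, the column is straight, and the jar hasn't moved. Handing in.

```bash
python3 -c "
from plant import ticket
print(ticket.close_job())"
```

```text
the job is handed in; nothing more can be done
None
```

The job is done and handed in at about 34 s of the 192 s allowed.

- **Column:** I stacked the loose carton and the three tray cartons on the stuck one, making a column five high. In the last check the front faces agree within about 1.5 mm and the yaws within about 1.5°.
- **Sieving:** I held the sieve level, with its underside about 32 mm above the trolley, and shook it along its y in two short bursts. All five small caps that were present are in the tray.
- **Sieve:** it is back flat on the mat, within about 1 mm of the mat centre in the top view. The side view put the mat centre about 3 mm from the top view's estimate. Both large caps are still in it.
- **Jar:** it did not move.

Two things went differently than planned:
- **Large caps:** at least one tipped onto its side during the shaking and rolled a little in the sieve.
- **Tray:** it was found about 3–4 cm from its earlier place after the shaking. This looks like the announced knock, since I never felt it touch the sieve. The caps stayed in it, and it stands just beside the mat without touching the sieve.

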